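Clamp the wood slice in the jig

TASK

Clamp the bark-edged wood slice down in the jig: push the steel clamp strap sideways with the outside of a finger until it has swung fully over the slice against its stop, and only then press the cam lever fully down so that the rubber pad holds the slice. Only push, without forcing anything; leave the slice and everything else on the bench where it stands.

Things in the scene. Friction and masses are not known exactly. Their poses are not given: they have to be found in the camera images.
- jig: Plywood jig board fixed to the bench, 170 x 270 x 18 mm, with a steel pivot post. Origin: underside of the board (bench height), right under the vertical pivot axis of the clamp. In its own axes (x, y level, z up) the board spans x -85 to 85, y -200 to 70 mm; the slice's nest is at x 0, y -130 mm, between two 22 mm high wooden fences (centre lines at x -45 mm and y -175 mm).
- strap_swing (a joint): Swing of the clamp strap about the vertical pivot axis, rad. 0 = strap over the slice, against its stop, pointing along the jig's -y axis; grows counter-clockwise seen from above, towards the jig's +x axis, up to 2.0. Starts swung away at 1.1 to 1.75. Stays where it is left; about 1.5 N at the push point moves it; the stop at 0 is hard. The lever turns with the strap, on the other side of the pivot.
- strap_push (a point): Point on the strap's centre line, 100 mm from the pivot axis, at mid-thickness. The strap is a flat steel bar 28 mm wide, 10 mm thick, reaching 150 mm from the axis, underside 85 mm and top 95 mm above the bench with the lever right up at 0.7 rad, and 1.6 mm lower for each 0.1 rad below that (so up to 3 mm lower at the start, 11 mm lower once clamped). Nothing hangs below it but the pad at 130 mm; the fences' tops are 40 mm and the slice's top is 53 mm above the bench.
- cam_lever (a joint): Angle of the cam lever above level, rad. 0 = fully down (level), up to 0.7; starts 0.5 to 0.68. Its level hinge axis crosses the pivot axis 108 mm above the bench, square to the strap; the lever points away from the strap's pad end (along the jig's +y axis once the strap is over). Stays where it is left; 2 to 5 N on the paddle moves it, down to a hard stop at 0. Pressing it down lowers the strap and presses the pad on the slice with about 7 N.
- lever_paddle (a point): Centre of the upper face of the lever's black paddle, 92 mm from the lever's hinge axis along the lever. Paddle 26 mm wide, 36 mm along the lever, 10 mm thick; lever bar 12 mm wide, 8 mm thick.
- pad: Sprung rubber pad under the strap's free end, 22 mm across, 130 mm from the pivot axis. Origin: centre of its lower face, 58 to 61 mm above the bench while the lever is up, 5 to 8 mm clear of the slice.
- slice: The slice to clamp: wood disc with dark bark edge, 70 mm across, 35 mm high, loose, lying in the jig's nest on the board. Origin: centre of its underside, 18 mm above the bench.
- spare_slice: Bystander: loose bark-edged disc 60 mm across, 22 mm high, lying on the bench beside the jig. Origin: centre of its underside.
- tree_a: Bystander: turned wooden tree, loose, upright, 155 mm high, base 54 mm across. Origin: centre of its underside, z up.
- tree_b: Bystander: the same, 145 mm high.
- tree_c: Bystander: the same, 160 mm high, beyond the lever's end of the jig.
- tin: Bystander: closed tin, 60 mm across, 75 mm high. Origin: centre of its underside.
- cup: Bystander: small open cup, 52 mm across the rim, 45 mm high. Origin: centre of its underside.
Mind the look-alikes: they are no part of the job. Leave any green look-alike of the slice alone.

How it is judged:
By the outcome, as a careful person would: the job done as asked, in the order asked, and still so for the second after the job is handed in, with the robot touching nothing.
It also fails if it takes over 54 s, if anything falls off the work surface, if the arm or the gripper's body presses on something with over 40 N, if the wrist force passes 120 N, or if a joint passes its speed limit or range.

ROBOT

A 6-joint arm with a two-finger parallel gripper is mounted at the origin on the work surface. World frame = base frame: x ahead of the robot, y to its left, z up, the work surface at z = 0. Lengths are in mm, angles in rad, forces in N, time in s.
With the tool pointing down it reaches from about 350 to 875 mm from the base axis. Payload 15.5 kg.
Tool frame: the origin (TCP) lies on the centre line of the jaws, within the pads' length; the fingertips stand 11 mm ahead of it and the grasp point (between the pads) lies 8 mm behind it (tcp_to_tips is the distance from the TCP to the fingertips, in mm); z points along the fingers, y is the direction in which the jaws open and shut (so a half turn about z gives the same grasp; the last joint's range is limited). The gripper opens to 85 mm and grips with 20 to 120 N. Pads are 22 mm wide; open, the fingers measure 114 mm over their backs; the gripper's body (76 mm by 85 mm) begins 54 mm behind the grasp point. The pads swing forward as they close: fully open they stand 13 mm farther back than shut.
Start: joints at [-1.363, 0.494, 1.345, -0, 1.302, -0.096], TCP at [186.969, -596.38, 242.277] pointing down, gripper open.
Joint ranges: [-2.91, 2.91], [-0.82, 2.16], [0.22, 2.67], [-1.22, 4.37], [0.12, 2.79], [-3.08, 3.08]. Speed limits (rad/s): [1.89, 1.89, 2.57, 3.01, 3.01, 3.01].

INTERFACE

Orientations are given as a unit quaternion [w, x, y, z].
In Python, from plant import move_to, move_l, move_j, command_gripper, sleep, ik, state, get_image, camera_info, MotionError, sign_off, tcp_to_tips gives the robot as it stands. The module is installed in compiled form; this text tells all that it offers. Calls block until the motion is done:
- move_to(position, orientation): joint-space move of the TCP to a pose.
- move_l(position, rate=150, ori=None, max_force=None): straight line of the TCP; ori=None keeps the orientation; rate is the mean speed in mm/s. With max_force (N) it stops when the force on the tool has changed by that much, and returns True; else False.
- move_j(angles): joint-space move.
- command_gripper(opening, grasp_force=None): finger opening in mm; grasp_force is the grip in N (None keeps the last); returns when the fingers have stopped.
- sleep(seconds).
- ik(position, orientation): joint angles nearest the present ones, or None.
- state(): the state.
- get_image(name): name is "scene" or "side" or "wrist"; returns the picture (420x560x3 uint8, red, green, blue); there is no depth.
- camera_info(name): a dict with "intrinsics" (3x3 intrinsics, pixels), "R" (3x3) and "t" (3): a world point X has camera coordinates R X + t. Camera axes: x right, y down, z forward; pixel columns grow to the right and rows downward; lengths in mm; the calibration is good to about 2 mm. A picture is of the moment at which its call begins: read the wrist's pose just before it. camera_info takes no time and is no camera call; for the wrist camera it gives the pose at the moment of the call.
A pose or a line that the arm cannot do raises MotionError and nothing moves.
- sign_off(): hands the job in, once; it reports no verdict.
The state is a dict: "time_s": time; "joint_positions": joint angles; "dq": joint speeds; "joint_efforts": joint torques, N m; "tool_pos": TCP position; "tool_rot": TCP orientation; "ft_force": force on the tool from outside, world axes, zero at the start; "moment": the same for the moment, N m; "opening": finger opening in mm.
Only numpy, scipy, OpenCV 4.12 (cv2) and the standard library are available. Lean on these libraries where they do the work, as an engineer would, in place of code of your own. Each camera call takes 0.05 s, during which the arm holds its last target. There are 200 camera calls.

## Working session

There is one attempt and no reset: what is moved stays moved. The work goes in short steps, each a Python script; the robot and the scene stay as the last script left them, time stands still between calls to the robot, and variables do not carry over. Pictures are saved under pics/ and viewed, about 8 in all and at most 12, crops included, and the job is handed in when it is done.

```bash
mkdir -p pics
cat > h.py <<'E'
import numpy as np, cv2
from plant import *
def snap(n,f):
    ci=camera_info(n); im=get_image(n); cv2.imwrite('pics/'+f,im[:,:,::-1]); return im,ci
def ray(ci,u,v):
    K=np.array(ci['intrinsics']);R=np.array(ci['R']);t=np.array(ci['t'])
    return -R.T@t, R.T@np.linalg.inv(K)@np.array([u,v,1.])
def onz(ci,u,v,z):
    o,d=ray(ci,u,v); return o+d*(z-o[2])/d[2]
def proj(ci,X):
    K=np.array(ci['intrinsics']);c=np.array(ci['R'])@X+np.array(ci['t']);p=K@c;return p[:2]/p[2]
def two(c1,p1,c2,p2):
    o1,d1=ray(c1,*p1);o2,d2=ray(c2,*p2);d1/=np.linalg.norm(d1);d2/=np.linalg.norm(d2)
    s=np.linalg.lstsq(np.c_[d1,-d2],o2-o1,rcond=None)[0]
    a=o1+s[0]*d1;b=o2+s[1]*d2;return (a+b)/2,np.linalg.norm(a-b)
E
python3 - <<'E'
from h import *
for n in ['scene','side','wrist']:
    im,ci=snap(n,n+'0.png'); print(n,ray(ci,280,210),ci['intrinsics'][0][0])
s=state();print(s['tool_rot'],s['time_s'],tcp_to_tips)
E
```

```text
scene (array([1025.90929842, -572.03989927,  839.00255902]), array([-0.43302262,  0.57505967, -0.69418984])) 438.15638911724807
side (array([  99.9217697 , 1085.48078909,  735.57041822]), array([ 0.34651621, -0.78883167, -0.50815547])) 538.639145500872
wrist (array([ 256.01510076, -574.83860621,  373.58995343]), array([-0.28405161, -0.09687173, -0.95415744])) 318.1600658856537
[-4.85076526e-04  9.88484700e-01  1.51320063e-01 -3.22639023e-05] 0.15 11.0
```

View pics/scene0.png

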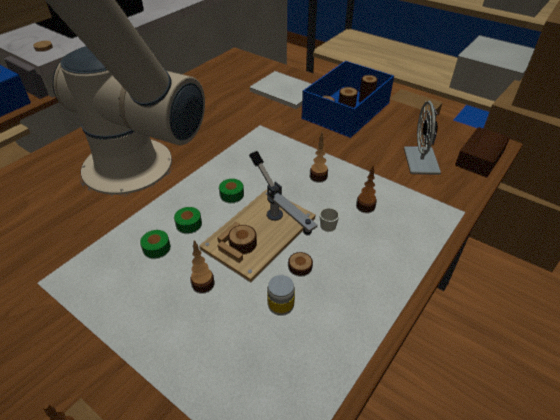

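View pics/side0.png

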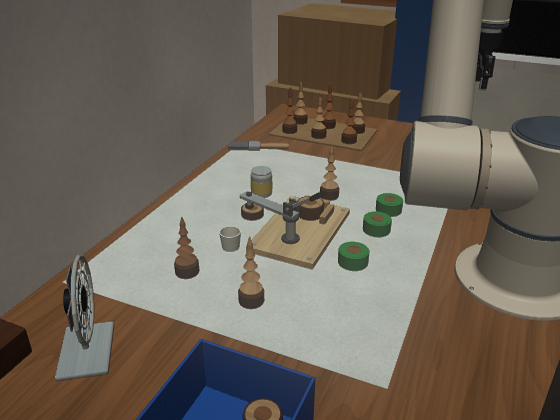

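The scene view shows the jig board at about (202–315, 190–275), with the slice at (242,237). The pivot is near (275,188), the strap tip near (312,228) and the paddle at (257,157). In the side view the strap runs from (292,208) to (243,197). I'll zoom in on both views.

Run:
```python
import cv2,numpy as np
a=cv2.imread('pics/scene0.png')[140:285,190:350];b=cv2.imread('pics/side0.png')[170:280,220:360]
a=cv2.resize(a,None,fx=4,fy=4,interpolation=cv2.INTER_CUBIC);b=cv2.resize(b,None,fx=5,fy=5,interpolation=cv2.INTER_CUBIC)
a=cv2.convertScaleAbs(a,alpha=1.4);b=cv2.convertScaleAbs(b,alpha=1.4)
for i,f,x0,y0 in((a,4,190,140),(b,5,220,170)):
    for x in range(x0,x0+i.shape[1]//f,20): cv2.putText(i,str(x),((x-x0)*f,10),0,.4,(0,0,255));cv2.line(i,((x-x0)*f,12),((x-x0)*f,18),(0,0,255))
    for y in range(y0,y0+i.shape[0]//f,20): cv2.putText(i,str(y),(0,(y-y0)*f+4),0,.4,(0,0,255))
cv2.imwrite('pics/ca.png',a);cv2.imwrite('pics/cb.png',b)
```

```text
(no output)
```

View pics/ca.png

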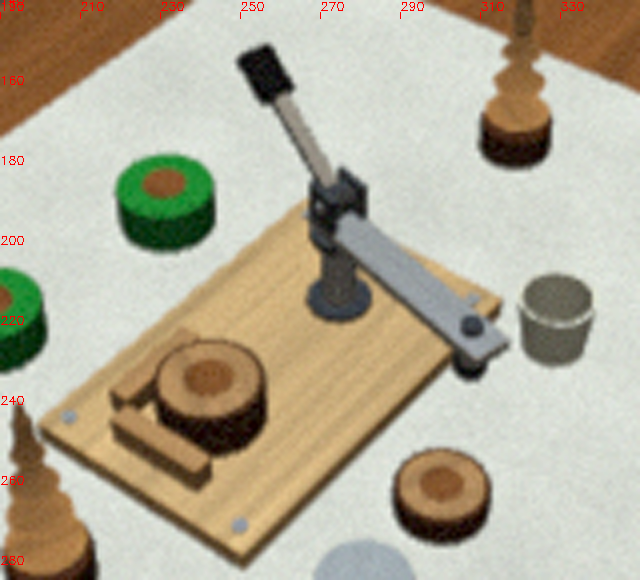

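View pics/cb.png

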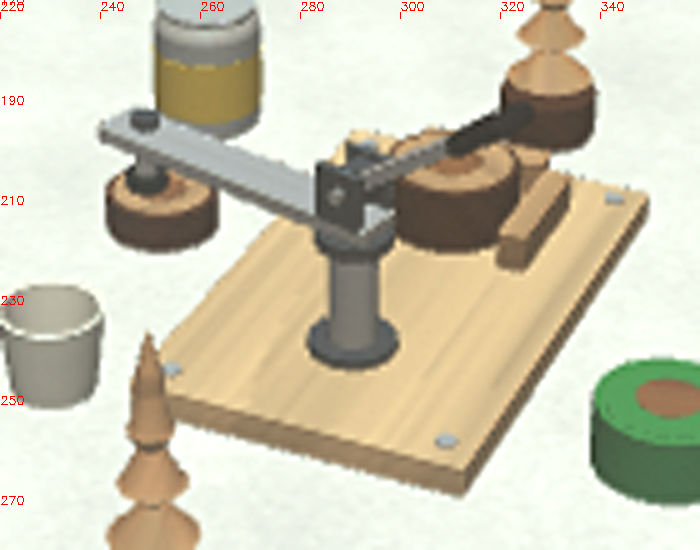

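```bash
cat > m.py <<'E'
from h import *
S=camera_info('scene');D=camera_info('side')
sc=lambda x,y:(190+x/4-.4,140+y/4-.4); sd=lambda x,y:(220+x/5-.4,170+y/5-.4)
E
python3 - <<'E'
from m import *
J=[];W=[]
for c,p,j in [(S,sc(40,425),(-85,-200)),(S,sc(243,555),(85,-200)),(S,sc(503,297),(85,70)),(D,sd(648,200),(-85,-200)),(D,sd(465,475),(-85,70)),(D,sd(165,390),(85,70))]:
    w=onz(c,*p,18);J.append(j);W.append(w[:2]);print(j,w.round(1))
J=np.array(J,float);W=np.array(W);jm=J.mean(0);wm=W.mean(0)
A=(J-jm);B=(W-wm);th=np.arctan2((A[:,0]*B[:,1]-A[:,1]*B[:,0]).sum(),(A*B).sum())
R=np.array([[np.cos(th),-np.sin(th)],[np.sin(th),np.cos(th)]]);o=wm-R@jm
print('jig',o,th,'res',(W-(J@R.T+o)).round(1).tolist())
print('flange',onz(S,*sc(339,298),22)[:2],onz(D,*sd(352,340),22)[:2])
print('slice',onz(S,*sc(210,378),53)[:2],onz(D,*sd(455,163),53)[:2],'exp',R@[0,-130]+o)
b,e=two(S,sc(472,322),D,sd(145,118));print('bolt',b,e)
v=R.T@(b[:2]-o);print('bolt r',np.hypot(*v),'swing',np.arctan2(v[0],-v[1]))
p,e=two(S,sc(265,73),D,sd(490,130));print('paddle',p,e);v=R.T@(p[:2]-o);print(np.hypot(*v),np.arctan2(-v[0],v[1]),np.arctan2(p[2]-108,np.hypot(*v)))
for n,c,z,u in [('treeNearSlice',S,0,(202,283)),('tree310',S,0,(319,174)),('tree370',S,0,(367,206)),('cup',S,0,(329,226)),('tin',S,75,(281,285)),('spare',S,22,(300,262)),('g1',S,25,(232,186)),('g2',S,25,(188,215))]:
    print(n,onz(c,*u,z)[:2].round(), 'jig',(R.T@(onz(c,*u,z)[:2]-o)).round())
np.savez('jig.npz',o=o,th=th)
E
```

```text
(-85, -200) [ 430.9 -115.1   18. ]
(85, -200) [ 596.2 -116.2   18. ]
(85, 70) [598.2 153.   18. ]
(-85, -200) [ 424.1 -104.5   18. ]
(-85, 70) [425.9 161.4  18. ]
(85, 70) [577.9 156.1  18. ]
jig [508.44743278  87.44338756] 0.006616692420967434 res [[6.2, -2.0], [1.5, -4.2], [5.2, -5.0], [-0.7, 8.6], [2.9, 4.5], [-15.1, -1.9]]
flange [513.70494998  83.16999842] [512.09187757  87.07551313]
slice [512.53250323 -44.49721458] [509.75184293 -41.96834539] exp [509.30759652 -42.55376671]
bolt [637.44553957  53.3487549   98.41405224] 0.6249528918653635
bolt r 133.42771649960196 swing 1.3057849475007512
paddle [440.36478401 104.39466657 162.19560601] 0.7830937364135234
70.16119243375817 1.320160356059703 0.6577113386739377
treeNearSlice [ 505. -185.] jig [  -6. -273.]
tree310 [503. 318.] jig [ -4. 231.]
tree370 [686. 281.] jig [179. 192.]
cup [643. 152.] jig [135.  64.]
tin [ 690. -122.] jig [ 180. -211.]
spare [662. -10.] jig [153. -98.]
g1 [350.  99.] jig [-158.   12.]
g2 [335. -59.] jig [-175. -146.]
```

Two-view checks agree with the given sizes:

| Measurement | Found | Expected |
|---|---|---|
| Bolt radius | 130 to 133 mm | 130 mm |
| Bolt height | 98 mm | about 95–98 mm |
| Slice | within 3 mm of the nest | at the nest |
| Paddle radius | 70 mm | 73 mm |

I'm dropping the side-view corner hidden behind a tree, which puts the jig at about (511,86) with yaw 0 and the swing at about 1.31. Now I'll push the strap.

```bash
cat >> h.py <<'E'
O=np.array([511.5,86.])
def q(phi): a=phi+np.pi/2; return [0,np.cos(a/2),np.sin(a/2),0]
def pos(phi,off,z,r=95): 
    p=O+r*np.array([np.sin(phi),-np.cos(phi)])+off*np.array([np.cos(phi),np.sin(phi)]); return [p[0],p[1],z]
def rep(m=''): s=state();print(m,round(s['time_s'],2),s['tool_pos'].round(1) if hasattr(s['tool_pos'],'round') else s['tool_pos'],np.round(s['ft_force'],1))
E
python3 - <<'E'
from h import *
command_gripper(0)
f=1.31; z=77
move_to(pos(f,50,242),q(f)); rep()
move_l(pos(f,50,z),150); rep('down')
hit=move_l(pos(f,31,z),50,max_force=8); rep(hit)
snap('scene','s1.png')
E
python3 -c "
import cv2
a=cv2.imread('pics/s1.png')[120:290,200:360];cv2.imwrite('pics/s1c.png',cv2.resize(a,None,fx=3.5,fy=3.5))"
```

```text
3.83 [616.3 109.1 242. ] [ 0.2 -1.1  0.3]
down 5.08 [616.7 109.8  77.8] [-0.3 -0.1  1. ]
False 5.61 [611.3  91.2  77.1] [ 0.2 -0.3  0.4]
```

View pics/s1c.png

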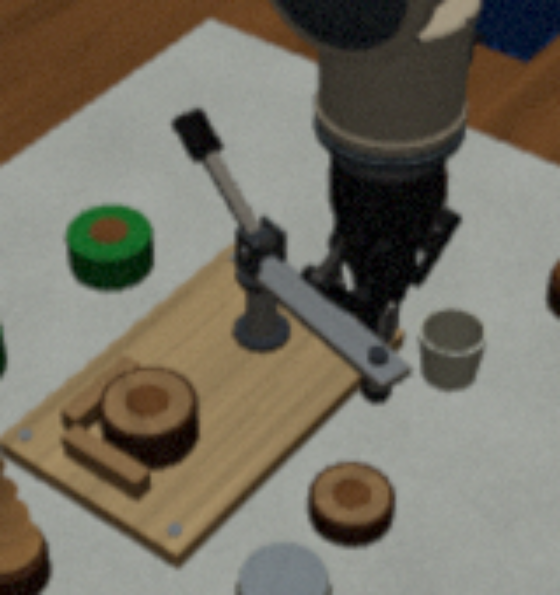

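The shut fingers stand right behind the strap, around (385,320) in this crop, between the pad and the post. I'll sweep it over.

```bash
python3 - <<'E'
from h import *
z=77
for f in np.arange(1.2,0.09,-0.157):
    hit=move_l(pos(f,29,z),70,ori=q(f),max_force=12); rep((round(f,2),hit))
    if hit: break
else:
    hit=move_l(pos(0,14,z),25,ori=q(0),max_force=7); rep(('final',hit))
snap('scene','s2.png')
E
python3 -c "
import cv2
a=cv2.imread('pics/s2.png')[120:290,190:350];cv2.imwrite('pics/s2c.png',cv2.resize(a,None,fx=3.5,fy=3.5))"
```

```text
(np.float64(1.2), False) 5.99 [610.6  78.7  77. ] [-0.1  0.1  0.2]
(np.float64(1.04), False) 6.37 [608.2  63.5  77. ] [ 0.6  0.3 -0.1]
(np.float64(0.89), False) 6.74 [603.5  48.8  77. ] [-0.3  0.2 -0.6]
(np.float64(0.73), False) 7.12 [596.6  34.9  77. ] [-0.5 -0.3  0.4]
(np.float64(0.57), False) 7.49 [587.5  22.2  77. ] [ 0.2 -0.4 -0.7]
(np.float64(0.41), False) 7.87 [576.7  11.1  77.1] [-0.4  0.2  0.2]
(np.float64(0.26), False) 8.24 [564.1   1.8  77.1] [ 0.   0.3 -1. ]
(np.float64(0.1), False) 8.62 [550.4  -5.3  77.1] [-0.6  0.8 -0.4]
('final', True) 9.21 [538.6  -7.5  77.2] [ 4.7  0.  -1.5]
```

View pics/s2c.png

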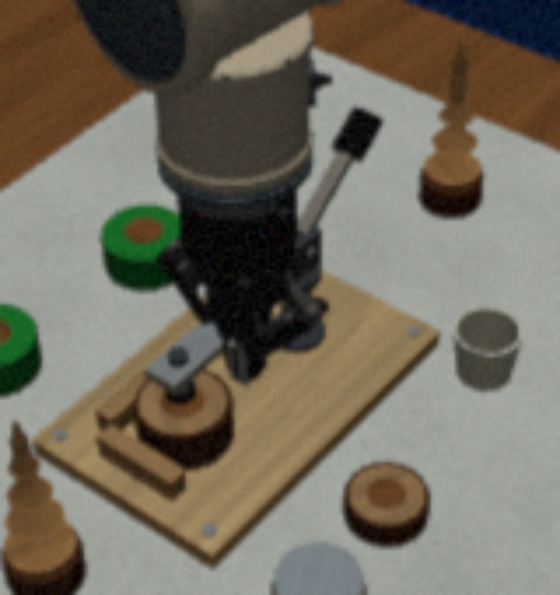

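The strap now lies over the slice, with the bolt at (178,355) in the crop, and contact came where the stop should be. I'll do one more gentle confirming push, back off and check the strap angle from two views.

Run:
```python
from h import *
p=list(state()['tool_pos'])
hit=move_l([p[0]-6,p[1],p[2]],20,max_force=6); rep(hit)
move_l(pos(0,50,77),80); move_l(pos(0,50,215),200); 
move_l([O[0]+60,O[1]+120,215],200); rep()
a,_=snap('scene','s3.png');b,_=snap('side','d3.png')
a=cv2.resize(a[140:280,190:330],None,fx=4,fy=4,interpolation=2);b=cv2.resize(b[150:260,240:350],None,fx=5,fy=5,interpolation=2)[:550]
w=np.zeros((560,1110,3),np.uint8);w[:,:560]=a;w[:550,560:]=b;cv2.imwrite('pics/c3.png',cv2.resize(w,(800,404))[:,:,::-1])
```

```text
True 9.47 [538.6  -7.5  77.3] [ 3.1  0.2 -1.2]
 11.97 [571.5 205.1 214.9] [-0.3 -0.1  0.9]
```

View pics/c3.png

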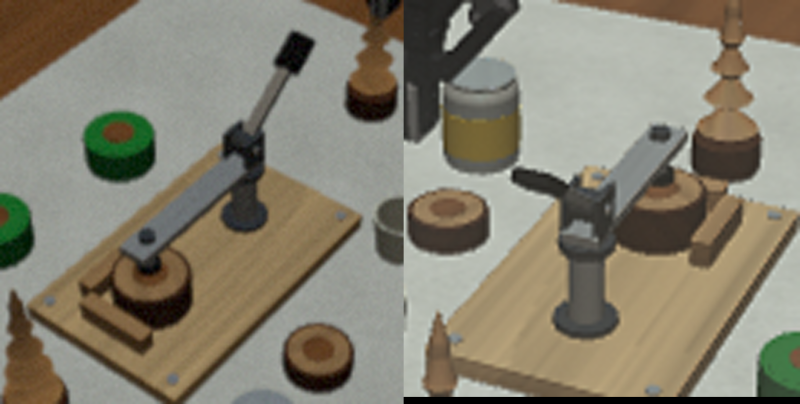

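Run:
```python
from m import *
a=lambda x,y:(190+x/2.883-.4,140+y/2.886-.4); b=lambda x,y:(240+(x-403.6)/3.6035-.4,150+y/3.607-.4)
p,e=two(S,a(147,235),D,b(660,131));v=p[:2]-O;print('bolt',p,e,np.hypot(*v),np.arctan2(v[0],-v[1]))
p,e=two(S,a(295,53),D,b(532,180));v=p[:2]-O;print('paddle',p,e,np.hypot(*v),np.arctan2(-v[0],v[1]),np.arctan2(p[2]-108,np.hypot(*v)))
```

```text
bolt [511.82385881 -44.83479157  98.34040376] 0.17910369852151345 130.8351923952753 0.0024753213008101983
paddle [516.23161317 158.57205349 163.036007  ] 4.115528177532225 72.72613773879935 -0.06510668327161809 0.6478115220027482
```

The strap measures 0.002 rad at radius 131 mm, so it is against its stop. The paddle is at about (512,159), z 160, lever about 0.64 rad. Next I press the lever down along its arc.

Run:
```python
from h import *
T=tcp_to_tips if not callable(tcp_to_tips) else tcp_to_tips()
P=lambda t,dz=0:[O[0]+.3,O[1]+92*np.cos(t)-5*np.sin(t),108+92*np.sin(t)+5*np.cos(t)+T+dz]
move_l(P(.7,30),150); rep()
for t in np.arange(.7,.04,-.1):
    hit=move_l(P(t),40,max_force=14); rep((round(t,2),hit))
    if hit: break
else:
    hit=move_l(P(0,-8),15,max_force=12); rep(('final',hit))
    print('tip z',state()['tool_pos'][2]-T)
```

```text
12.75 [512.6 153.3 212.4] [0.4 0.4 0. ]
(np.float64(0.7), False) 13.65 [511.9 153.2 182.3] [ 0.6 -0.4 -0. ]
(np.float64(0.6), False) 14.03 [511.7 159.3 174.9] [0.4 0.4 1.6]
(np.float64(0.5), False) 14.42 [511.7 164.5 167.2] [ 0.5 -0.7  0.3]
(np.float64(0.4), False) 14.8 [511.7 168.9 159.2] [-0.   0.8  0.5]
(np.float64(0.3), False) 15.18 [511.6 172.5 150.7] [-0.2 -0.8 -0.4]
(np.float64(0.2), False) 15.57 [511.6 175.2 141.9] [ 0.2 -0.5 -0.1]
(np.float64(0.1), False) 15.95 [511.6 177.1 132.9] [-0.1 -0.9  0.3]
('final', True) 16.67 [512.1 177.8 123.5] [-2.6 -0.8 15.2]
tip z 112.5214273618376
```

The finger stopped at tip height 112.5 mm, and the level paddle face should be at about 113 mm. I'll press once more to confirm, then withdraw and look.

Run:
```python
from h import *
p=list(state()['tool_pos'])
hit=move_l([p[0],p[1],p[2]-4],15,max_force=8); rep(hit)
move_l([p[0],p[1],230],120); move_l([O[0]-60,O[1]-250,260],200); rep()
a,_=snap('scene','s4.png');b,_=snap('side','d4.png')
a=cv2.resize(a[140:280,190:330],None,fx=4,fy=4,interpolation=2);b=cv2.resize(b[150:260,240:350],None,fx=5,fy=5,interpolation=2)
w=np.zeros((560,1110,3),np.uint8);w[:,:560]=a;w[:550,560:]=b;cv2.imwrite('pics/c4.png',cv2.resize(w,(800,404))[:,:,::-1])
```

```text
True 16.88 [512.2 177.9 123.3] [-5.9 -1.4 21.3]
 19.81 [ 451.5 -163.4  259.9] [-0.2 -0.   0.7]
```

View pics/c4.png

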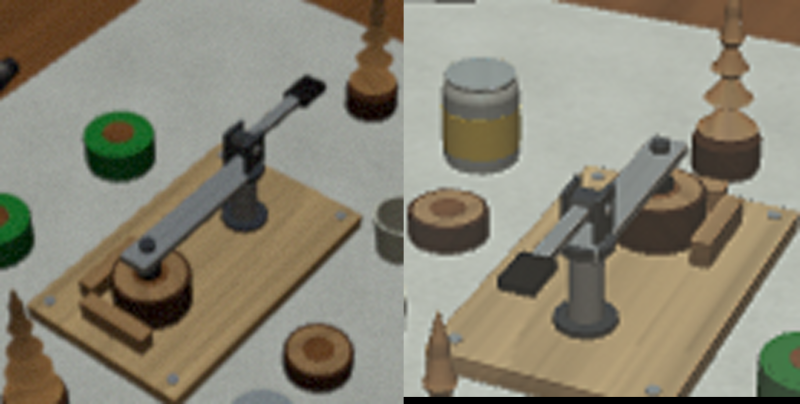

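View pics/d4.png

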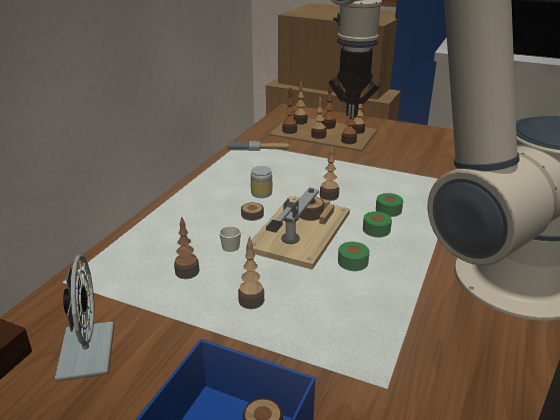

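The lever lies level (paddle at (305,90) left, (528,273) right), the strap is over the slice and lower, and the bystanders are unmoved. I'll check the numbers and hand in.

Run:
```python
from m import *
a=lambda x,y:(190+x/2.883-.4,140+y/2.886-.4); b=lambda x,y:(240+(x-403.6)/3.6035-.4,150+y/3.607-.4)
p,e=two(S,a(147,244),D,b(660,145));v=p[:2]-O;print('bolt',p,e,np.arctan2(v[0],-v[1]))
p,e=two(S,a(305,90),D,b(528,273));v=p[:2]-O;print('paddle',p,e,np.hypot(*v))
# bystander change before/after
for n in 'scene','side':
    A=cv2.imread(f'pics/{n}0.png'.replace('scene0','s3') if n=='scene' else 'pics/side0.png');B=cv2.imread('pics/s4.png' if n=='scene' else 'pics/d4.png')
    d=(cv2.absdiff(A,B).max(2)>60).astype(np.uint8);_,_,st,_=cv2.connectedComponentsWithStats(d);print(n,[s.tolist() for s in st[1:] if s[4]>15])
sign_off(); rep()
```

```text
bolt [511.26805839 -44.92101368  87.35746965] 0.6219485530623936 -0.0017716129784513454
paddle [512.82661825 177.2076208  108.35749726] 0.022074781765920638 91.21726814669627
scene [[82, 0, 61, 27, 1152], [145, 0, 27, 6, 121], [177, 0, 7, 5, 23], [347, 0, 10, 7, 39], [83, 20, 56, 26, 536], [349, 25, 7, 5, 25], [122, 31, 36, 25, 141], [315, 30, 40, 33, 701], [126, 41, 16, 9, 36], [116, 44, 29, 18, 216], [190, 44, 12, 19, 99], [142, 54, 34, 15, 227], [122, 63, 10, 6, 45], [327, 64, 24, 12, 72], [56, 67, 31, 35, 377], [307, 73, 13, 13, 56], [174, 76, 12, 17, 98], [69, 78, 30, 13, 103], [310, 87, 34, 18, 148], [145, 106, 51, 87, 2057], [309, 122, 25, 23, 175], [276, 151, 27, 35, 327], [232, 201, 43, 33, 115]]
side [[353, 0, 29, 4, 94], [424, 0, 38, 117, 2446], [476, 8, 37, 81, 1405], [333, 13, 8, 8, 33], [338, 33, 40, 6, 68], [335, 93, 23, 7, 65], [356, 102, 5, 6, 16], [354, 110, 4, 7, 18], [413, 121, 68, 51, 2864], [480, 134, 2, 30, 31], [400, 143, 37, 63, 1073], [482, 146, 38, 25, 300], [490, 146, 70, 70, 1739], [478, 171, 12, 9, 64], [444, 179, 33, 7, 109], [308, 188, 6, 5, 27], [314, 191, 6, 9, 28], [246, 192, 6, 5, 27], [240, 194, 21, 15, 90], [299, 195, 15, 18, 72], [290, 198, 6, 5, 18], [263, 205, 28, 10, 86], [427, 207, 62, 57, 2061], [293, 211, 5, 5, 17], [287, 212, 5, 7, 22], [266, 219, 17, 13, 147], [514, 229, 9, 6, 34]]
the job is handed in; nothing more can be done
the job is handed in; nothing more can be done
```

The slice is clamped and the job is handed in, at about 20 s of the 54 s allowed. I swung the strap over with the outside of the shut fingers until it met its stop, and only then pressed the lever down to its own stop.

- **Strap:** A second push with a 6 N limit moved it no further. Two-view measurements put it at 0.002 rad before the lever was pressed and -0.002 rad after.
- **Lever:** The fingertip stopped at 112.5 mm, against about 113 mm expected for a level paddle. A second press moved it only about 0.2 mm. The paddle now measures 108 mm high and 91 mm from the axis, so it is level.
- **Clamping:** The strap bolt dropped 11 mm, as expected once clamped. In the last pictures the pad sits on the slice.
- **Forces:** The highest reading I printed was about 21 N on the paddle, during the second press.
- **Bystanders:** The image comparison showed changes in the clamp and the arm, and none at the cup, tin, spare slice, trees or green discs. In the scene view it only covers the lever press; in the side view it covers the whole job.

One check disagreed: a board corner in the side view was about 15 mm off because a tree hid it. I dropped it and used the post's base flange and the slice instead.

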